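# Fit the turn knob to the lock and draw its bolt

### The job

Lift the knob with the wing-shaped grip off its post and push it onto the flat-sided spindle of the lock in the jig, turning it slowly until it drops fully home on the round plate. Then turn it clockwise until its wing lies in line with the long side of the lock, which draws the bolt in, and let go. Leave the round knob and the other tools where they are.

Things in the scene. Friction and masses are not known exactly. Their poses are not given: they have to be found in the camera images.
- wing_knob: Loose bare-aluminium turn knob, 0.12 kg, 51 mm high, the only one with a wing. Base: round, 38 mm across, 27 mm high; above it the wing. Origin: centre of the underside, z up, x along the wing. At the start it stands over one of the two rack posts, underside on the rack's top face. Half a turn makes no difference to its fit.
- round_knob: Loose aluminium knob of round shape, 40 mm across and 41 mm high, no wing, on the other rack post; origin at the centre of the underside. Leave it alone.
- rack: Fixed wooden rack, 150 mm (its x) x 62 mm (y) x 20 mm high, origin at the centre of its underside. Two plain round upright steel posts, 7 mm thick and 18 mm high above its top, stand 45 mm either side of its centre along its x.
- lock_jig: Fixed plywood jig, 215 mm (its x) x 104 mm (y), that holds a lock case 177 x 70 mm lying flat, long side along jig x, its top 42 mm above the bench; brass front and brass bolt at the -x end. Origin at the centre of the jig's underside. Nothing in it is higher than the spindle.
- seat (a point): On the spindle's axis at the top face of the round steel plate (44 mm across, 47 mm above the bench) on which the knob's underside rests when home; axes as the jig's. The spindle turns from an end stop at 0 (flats along jig x, bolt in) to 1.3 rad counter-clockwise from above; it stays where left (friction 0.2 N m). Bolt: 16 mm out per rad.
- screwdriver: Loose screwdriver with amber handle lying on the bench, 168 mm long, 30 mm high, origin at the centre of its underside. Bystander.
- tape_measure: Loose yellow tape measure on the bench, 33 x 70 x 60 mm, origin at the centre of its underside. Bystander.
- wing_grip (a point): Middle of the knob's flat wing grip, 39 mm above its underside, axes as the knob's: the wing is 36 mm long (x), 14 mm thick (y) and spans 27 to 51 mm above the underside.
- bore (a point): Mouth of the knob's bore, at the centre of its underside (same point and axes as wing_knob). Going up: round and 24 mm wide for 2.5 mm, round and 19 mm wide until 8 mm deep, then narrowed by two flats 8.6 mm apart, parallel to the wing (x), until 23 mm deep. Only just lined up with the spindle, it can stick part way: turn on a little, pressing.
- spindle_tip (a point): Top of the steel spindle, 22 mm above the seat; axes as the jig's, they do NOT turn with it. From the seat up: 17 mm of 16 mm round bar with two flats 7 mm apart, then a round nose 7 mm thick. Its start angle, 0.6 to 1.1 rad, is not reported: look or feel. A knob over 0.3 rad off rests 9 mm above home; within 0.1 rad it drops. Once home it has 0.12 rad of play each way.
- key: Loose key with a round plastic head lying on the bench, 66 x 31 x 8 mm, origin at the centre of its underside. Bystander.
There are look-alikes about, which are no part of the job. What is shaped like the wing_knob but orange is not meant.

How it is judged (in metres and radians):
On the way, in this order (a step that is already met when the one before it is completed fails the run):
1. the wing knob is lifted off its post (underside more than 45 mm above the rack's underside) (z of wing_knob in the frame of rack above 0.045 m), for 0.1 s.
2. the wing knob is home on the spindle (underside within 3 mm of the round plate) while its wing is still more than 0.3 rad out of line with the lock (horizontal distance between wing_knob and seat below 0.004 m and z of wing_knob in the frame of seat below 0.003 m and angle between the x axis of wing_knob and the x axis of lock_jig, either way round above 0.3 rad), for 0.1 s.
At the end, for the whole second after the job is handed in: The wing knob stands at rest and upright (within 0.08 rad) fully home on the spindle: underside within 3 mm of the round plate, on its axis within 4 mm, wing in line with the lock's long side within 0.2 rad (horizontal distance between wing_knob and seat below 0.004 m and z of wing_knob in the frame of seat below 0.003 m and angle between wing_knob's own z axis and vertical below 0.08 rad and angle between the x axis of wing_knob and the x axis of lock_jig, either way round below 0.2 rad and linear speed of wing_knob below 0.02 m/s); the robot touches nothing.
It fails at once if the round knob moved more than 15 mm (distance of round_knob from where it was at the start of the episode above 0.015 m).
It fails at once if the key, screwdriver or tape measure moved more than 25 mm (distance of any of key, screwdriver, tape_measure from where it was at the start of the episode above 0.025 m).
It also fails if it takes over 51 s, if anything falls off the work surface, if the arm or the gripper's body presses on something with over 40 N, if the wrist force passes 120 N, or if a joint passes its speed limit or range.

### The arm

A 6-joint arm with a two-finger parallel gripper is mounted at the origin on a cart in front of the work surface, level with it; the furniture and walls round the work are solid. World frame = base frame: x ahead of the robot, y to its left, z up, the work surface at z = 0. Lengths are in m, angles in degrees, forces in N, time in s.
With the tool pointing down it reaches from about 0.375 to 0.9 m from the base axis. Payload 3.1 kg.
Tool frame: the origin (TCP) lies midway between the tips of the shut fingers; the grasp point (between the pads) lies 19 mm behind it; z points along the fingers, y is the line along which they close (so a half turn about z gives the same grasp; the last joint's range is limited). The gripper opens to 87 mm and grips with 3 to 60 N. Pads are 19 mm wide; open, the fingers measure 117 mm over their backs; the gripper's body (75 mm by 190 mm) begins 51 mm behind the grasp point.
Start: joints at [-86.144, 30.224, 82.088, -0, 67.689, -10.227], TCP at [0.152, -0.606, 0.223] pointing down, gripper open.
Joint ranges: [-176.69, 176.69], [-43.24, 126.21], [12.49, 139.97], [-82, 262], [0, 151.66], [-163.58, 163.58]. Speed limits (degrees/s): [159.86, 159.86, 180, 180, 180, 180].

### API

Orientations are given as a 3x3 rotation matrix whose columns are the frame's x, y, z axes.
In Python, from rig import read_state, optics, bot gives the robot as it stands. The module is installed in compiled form; this text tells all that it offers.
- The arm moves only by the tool send_rows, never from a script. Its argument "commands" is a list of rows, each a list of 7 numbers: the turn, a rotation vector about the tool's x, y, z in units of 5 degrees (1.0 is 5 degrees), then the shift along the tool's x, y, z in units of 30 mm (1.0 is 30 mm), then the opening, from 0 (shut) to 1 (fully open). In form: [[rx, ry, rz, tx, ty, tz, gripper], ...]. A call has 1 to 20 rows; each row is the pose to reach, as a shift and turn from the pose commanded when the call began, along the tool's axes at that moment; what a row does not reach only later rows make up. A row lasts 1/12 s, in which the tool goes at most 41.7 mm and 7.16 degrees, less where a joint would pass 70% of its speed; a pose out of reach is approached as far as the arm can. A call with a gripper value outside its range is refused whole. The fingers move at their own pace and stop on an object; the grip force is fixed at half the most. Time passes only in rows, so rows that repeat a pose let the fingers close. It gives the time, the measured TCP pose, the force, the opening and the grip force at its end, in the units of the state.
- read_state(): the state, without advancing time (a new reading comes with each control period).
- optics.capture(name): name is "scene" or "side" or "wrist"; returns a dict with "image" (480x640x3 uint8, blue, green, red), "intrinsics" (3x3 intrinsics, pixels), "k1" (the pictures are not rectified: a ray, as slopes to the right and down, at radius r is drawn at 1 + k1 r^2 times it, then the intrinsics apply), "extrinsics" (4x4, takes a point from world to camera coordinates); the wrist camera has in their place "T_tool_cam" (4x4, takes a point from camera to tool coordinates, whose origin is the TCP and whose axes are the flange's). Camera axes: x right, y down, z forward; pixel columns grow to the right and rows downward; lengths in m; the calibration is good to about 2 mm. A picture is of the moment at which its call begins: read the wrist's pose just before it. There is no depth.
- bot.hand_in(): hands the job in; it is judged then, once.
The state is a dict: "time_s": time; "joint_positions": joint angles; "qvel": joint speeds; "tau": joint torques, N m; "position": TCP position; "tcp_rot": TCP orientation; "force": force on the tool from outside, world axes, zero at the start; "moment": the same for the moment, N m; "opening": opening from 0.0 (shut) to 1.0 (fully open); "grasp_force": force on a finger pad.
Only numpy, scipy, OpenCV 4.12 (cv2) and the standard library are available. Lean on these libraries where they do the work, as an engineer would, in place of code of your own. Each camera call takes 0.05 s, during which the arm holds its last target. There are 200 camera calls.

## Working session

There is one attempt and no reset: what is moved stays moved. The work goes in short steps, Python scripts to look and compute and a tool call to move; the robot and the scene stay as the last step left them, time stands still between calls to the robot, and variables do not carry over. Pictures are saved under pics/ and viewed, at most 10 in all, crops included, and the job is handed in when it is done.

Besides the shell and the picture viewer there is one more tool, called after "Call:" as name([rows], argument=value, ...), one row to a line, values as JSON. send_rows: Moves the arm, as the interface text tells. Its arguments: {"type":"object","properties":{"commands":{"type":"array","items":{"type":"array","items":{"type":"number"}}}},"required":["commands"]}

```bash
mkdir -p pics
cat > h.py <<'E'
import numpy as np, cv2, pickle
from rig import read_state, optics, bot
def cap(n):
    s=read_state(); d=optics.capture(n)
    if n=="wrist":
        T=np.eye(4); T[:3,:3]=np.array(s["tcp_rot"]).reshape(3,3); T[:3,3]=s["position"]
        d["c2w"]=T@np.array(d["T_tool_cam"])
    else: d["c2w"]=np.linalg.inv(np.array(d["extrinsics"]))
    return d
def dist(d): return np.array([d["k1"],0,0,0,0],float)
def ray(d,uv):
    p=cv2.undistortPoints(np.array(uv,float).reshape(-1,1,2),np.array(d["intrinsics"]),dist(d)).reshape(-1,2)
    r=np.c_[p,np.ones(len(p))]@d["c2w"][:3,:3].T
    return d["c2w"][:3,3],r
def onz(d,uv,z):
    o,r=ray(d,uv); return o+r*((z-o[2])/r[:,2])[:,None]
def proj(d,P):
    w=np.linalg.inv(d["c2w"]); rv,_=cv2.Rodrigues(w[:3,:3])
    return cv2.projectPoints(np.array(P,float).reshape(-1,1,3),rv,w[:3,3],np.array(d["intrinsics"]),dist(d))[0].reshape(-1,2)
def save(d,f): pickle.dump(d,open(f,'wb'))
def load(f): return pickle.load(open(f,'rb'))
E
python3 - <<'E'
from h import *
for n in("scene","side","wrist"):
    d=cap(n); save(d,n+".pkl"); cv2.imwrite(f"pics/{n}0.png",d["image"]); print(n,d["c2w"].round(3).tolist(),np.array(d["intrinsics"]).tolist(),d["k1"])
print(read_state())
E
```

```text
scene [[-0.886, -0.27, 0.376, 0.152], [-0.463, 0.53, -0.71, 0.792], [-0.007, -0.804, -0.595, 0.775], [0.0, 0.0, 0.0, 1.0]] [[515.233255062831, 0.0, 328.7240239614499], [0.0, 515.233255062831, 233.40803535962948], [0.0, 0.0, 1.0]] -0.10451205934477069
side [[0.998, -0.032, 0.045, 0.523], [-0.055, -0.633, 0.772, -0.764], [0.004, -0.774, -0.634, 0.709], [0.0, 0.0, 0.0, 1.0]] [[471.9919835973938, 0.0, 328.89652238976714], [0.0, 471.9919835973938, 237.35508796420459], [0.0, 0.0, 1.0]] 0.021222515707478896
wrist [[0.243, -0.932, -0.267, 0.226], [-0.97, -0.234, -0.065, -0.588], [-0.002, 0.275, -0.961, 0.383], [0.0, 0.0, 0.0, 1.0]] [[409.2279148147245, 0.0, 323.762675805329], [0.0, 409.2279148147245, 232.89465072900396], [0.0, 0.0, 1.0]] -0.06657859865940774
{'time_s': 0.15, 'joint_positions': array([-8.61448741e+01,  3.02686910e+01,  8.21394352e+01,  7.86216494e-05,
        6.76882554e+01, -1.02281188e+01]), 'qvel': array([-0.04338081, -0.08211255, -0.38344293, -0.00338202,  0.07815407,
       -0.00154642]), 'tau': array([ 5.39445318e-04, -4.40428805e+01, -1.76842815e+01,  6.32835436e-02,
        5.52912347e-02, -9.87445765e-05]), 'position': array([ 0.1520644 , -0.60564591,  0.22177589]), 'tcp_rot': array([[ 9.69943359e-01,  2.43330777e-01, -1.11832679e-04],
       [ 2.43330618e-01, -9.69941954e-01,  1.67845582e-03],
       [ 2.99948751e-04, -1.65521939e-03, -9.99998585e-01]]), 'force': array([-0.65718442,  0.70941681,  0.14547448]), 'moment': array([0.00970761, 0.00032607, 0.04944049]), 'grasp_force': 0.0, 'opening': 0.9980771056790056}
```

View pics/scene0.png

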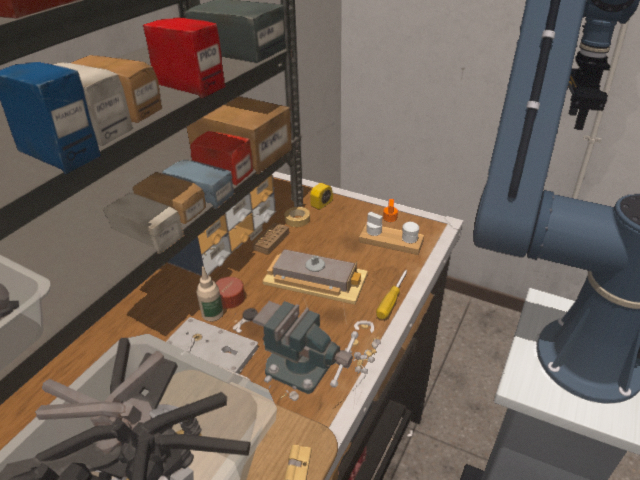

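View pics/side0.png

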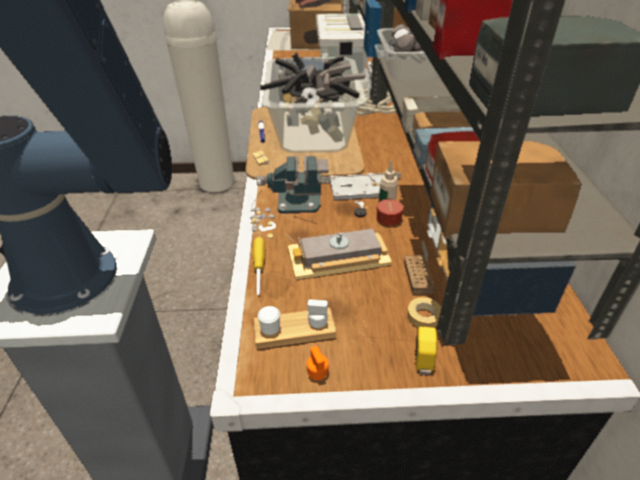

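The scene view shows the aluminium wing knob at (374,222), the round knob at (410,232), the orange look-alike at (391,208) and the lock spindle at (316,262). In the side view these are at (317,310), (269,318), (317,363) and (339,240). The grey one with a wing, on the rack, fits the description. Next is one enlarged crop from both views to confirm.

Run:
```python
from h import *
a=load("scene.pkl");b=load("side.pkl")
ca=a["image"][190:300,255:440]; cb=b["image"][225:385,235:400]
A=cv2.resize(ca,None,fx=4,fy=4,interpolation=2)[:, :740]
B=cv2.resize(cb,None,fx=3.6,fy=3.6,interpolation=2)
cv2.imwrite("pics/c1.png",A); cv2.imwrite("pics/c2.png",B)
print("wing",onz(a,[374,214],.071),onz(b,[317,302],.071))
print("round",onz(a,[410,226],.061),onz(b,[269,312],.061))
print("spin",onz(a,[316,262],.06),onz(b,[339,239],.06))
print("orange",onz(a,[391,205],.05),onz(b,[317,355],.05))
print("shelf post foot side", onz(b,[455,340],0))
```

```text
wing [[ 0.53625109 -0.16768064  0.071     ]] [[ 0.53631408 -0.17057562  0.071     ]]
round [[ 0.44521767 -0.17390895  0.061     ]] [[ 0.44867439 -0.18123167  0.061     ]]
spin [[0.58052143 0.04389333 0.06      ]] [[0.590649   0.02127057 0.06      ]]
orange [[ 0.52526873 -0.25354641  0.05      ]] [[ 0.53244358 -0.27189356  0.05      ]]
shelf post foot side [[ 0.7925405  -0.21385313  0.        ]]
```

View pics/c1.png

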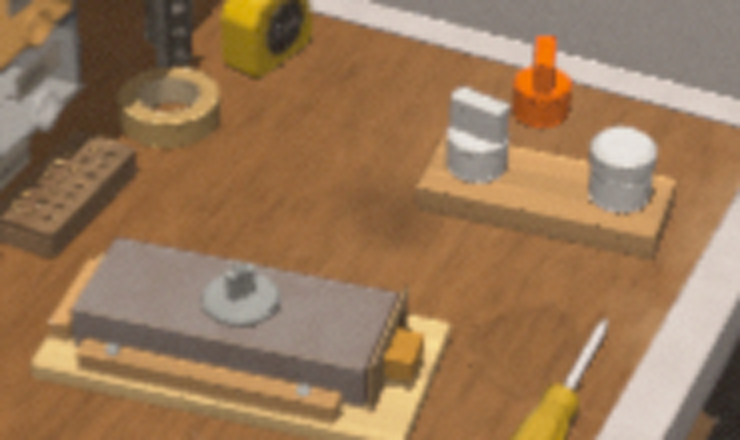

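View pics/c2.png

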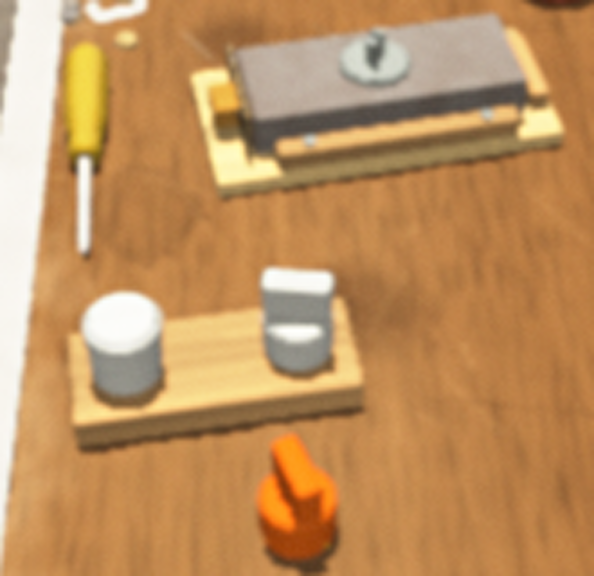

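Confirmed: the bare-aluminium wing knob stands at about (0.536, -0.169) and both views agree. The orange one is off the rack, so it is not the target. I'll move above it.

Call:
send_rows([
  [0.5, 0, 0.5, 3, -2, 0, 1],
  [0, 0, 1, 4, -2.8, 0, 1],
  [0, 0, 1.5, 6, -4.1, 0, 1],
  [0, 0, 2.2, 8, -5.5, 0, 1],
  [0, 0, 2.2, 10, -6.9, 0, 1],
  [0, 0, 2.2, 12, -8.3, 0, 1],
  [0, 0, 2.2, 14, -9.6, 0, 1],
  [0, 0, 2.2, 16, -11, 0, 1],
  [0, 0, 2.2, 16, -11, 0, 1],
  [0, 0, 2.2, 16, -11, 0, 1],
  [0, 0, 2.2, 16, -11, 0, 1],
  [0, 0, 2.2, 16, -11, 0, 1],
  [0, 0, 2.2, 16, -11, 0, 1],
  [0, 0, 2.2, 16, -11, 0, 1],
  [0, 0, 2.2, 16, -11, 0, 1],
  [0, 0, 2.2, 16, -11, 0, 1],
  [0, 0, 2.2, 16, -11, 0, 1],
  [0, 0, 2.2, 16, -11, 0, 1],
])

```text
time_s: 1.65
position: [0.5365, -0.1702, 0.2223]
tcp_rot: [[0.999, 0.052, -0.001], [0.052, -0.999, 0.0], [-0.001, -0.0, -1.0]]
force: [-0.3, -0.8, 0.5]
opening: 1.002
grasp_force: 0.0
```

Run:
```python
from h import *
s=read_state();print(s["position"],s["tcp_rot"].round(3).tolist(),s["joint_positions"].round(1))
d=cap("wrist");save(d,"w1.pkl");cv2.imwrite("pics/w1.png",d["image"])
a=load("scene.pkl");b=load("side.pkl")
print(onz(a,[315.2,264.5],.047),onz(b,[339.2,242.2],.047), proj(d,[[.536,-.169,.071]]))
```

```text
[ 0.5364508  -0.170196    0.22230843] [[0.999, 0.052, -0.001], [0.052, -0.999, 0.0], [-0.001, -0.0, -1.0]] [-29.   25.5  91.1  -0.   63.5  58. ]
[[0.58574452 0.0386217  0.047     ]] [[0.59165363 0.02598531 0.047     ]] [[321.38493749 216.24328102]]
```

View pics/w1.png

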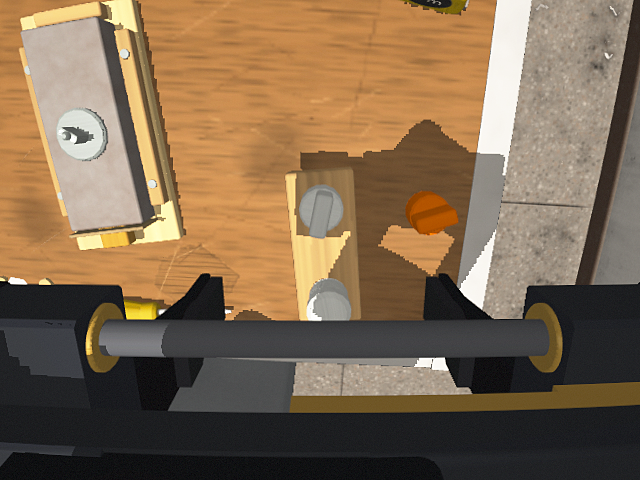

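The wrist view shows the wing knob at (320,212), the round knob at (328,300), the lock plate at (81,134) with its flatted spindle, and the orange one at (432,213). I'll enlarge the knob and the spindle in one picture.

Run:
```python
from h import *
d=load("w1.pkl");im=d["image"]
A=cv2.resize(im[175:245,285:355],None,fx=5.7,fy=5.7,interpolation=2)
B=cv2.resize(im[100:170,46:116],None,fx=5.7,fy=5.7,interpolation=2)
cv2.imwrite("pics/c3.png",np.hstack([A,B]))
```

```text
(no output)
```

View pics/c3.png

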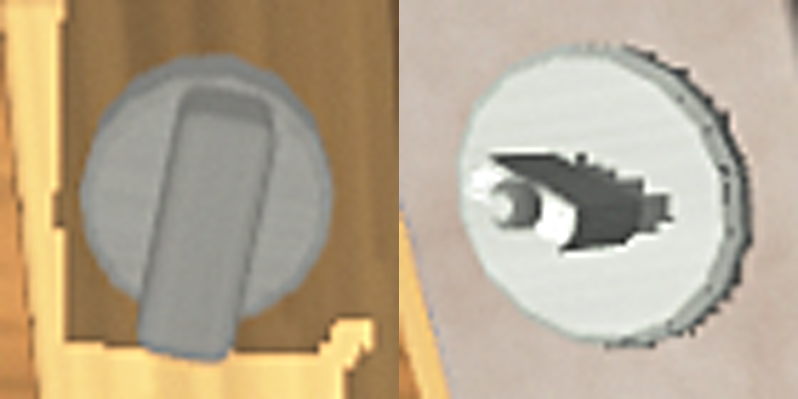

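Run:
```python
from h import *
d=load("w1.pkl");im=d["image"]
A=lambda p:[(285-.41+x/5.7,175-.41+y/5.7) for x,y in p]
B=lambda p:[(46-.41+(x-399)/5.7,100-.41+y/5.7) for x,y in p]
w=onz(d,A([(182,112),(268,122),(232,355),(140,345)]),.071)
print("wing ctr",w.mean(0),"yaw",np.degrees(np.arctan2(*((w[0]+w[1]-w[2]-w[3])[1::-1]))),"len",np.linalg.norm((w[0]+w[1]-w[2]-w[3])/2),"wid",np.linalg.norm((w[0]-w[1]+w[3]-w[2])/2))
def circ(z,pts):
    P=onz(d,pts,z);x,y=P[:,0],P[:,1];s=np.linalg.lstsq(np.c_[2*x,2*y,np.ones(len(x))],x*x+y*y,rcond=None)[0];return s[:2],np.sqrt(s[2]+s[0]**2+s[1]**2)
print("base",circ(.047,A([(82,200),(332,200),(130,90),(290,97),(110,270),(262,310)])))
# plate by brightness
g=cv2.cvtColor(im,cv2.COLOR_BGR2HSV)
roi=np.zeros(im.shape[:2],np.uint8);roi[100:170,46:116]=255
b,gr,r=[im[...,i].astype(int) for i in range(3)]
m=((gr>195)&(gr>=r)&(roi>0)).astype(np.uint8)
c=max(cv2.findContours(m,0,1)[0],key=cv2.contourArea);h=cv2.convexHull(c).reshape(-1,2);print(len(h),h.min(0),h.max(0),"plate",circ(.047,h))
print("nose z.069",onz(d,B([(515,205)]),.069))
q=onz(d,B([(488,165),(572,226)]),.064)
print("bar",q,np.degrees(np.arctan2(*(q[1]-q[0])[1::-1])),np.linalg.norm(q[1]-q[0]))
# lock case top: greyish-brown
S=g[...,1];H=g[...,0]
roi[:]=0;roi[0:260,0:190]=255
m=((S<75)&(gr<200)&(gr>90)&(roi>0)).astype(np.uint8);m=cv2.morphologyEx(m,cv2.MORPH_CLOSE,np.ones((25,25)));m=cv2.morphologyEx(m,cv2.MORPH_OPEN,np.ones((9,9)))
c=max(cv2.findContours(m,0,1)[0],key=cv2.contourArea);P=onz(d,c.reshape(-1,2),.042)
print("case",cv2.minAreaRect((P[:,:2]*1000).astype(np.float32)))
# rack direction / jig wooden strip fallback
roi[:]=0;roi[160:330,280:365]=255
```

```text
wing ctr [ 0.53629624 -0.16836601  0.071     ] yaw -6.356422103688946 len 0.03350377478222649 wid 0.012365525253339187
base (array([ 0.53665708, -0.16855046]), np.float64(0.01889364501548001))
21 [ 56 110] [102 158] plate (array([0.58948442, 0.03389853]), np.float64(0.019995198491106234))
nose z.069 [[0.58964005 0.03147037 0.069     ]]
bar [[0.59458408 0.037994   0.064     ]
 [0.58668501 0.02661776 0.064     ]] -124.77411225828087 0.01384969639995831
case ((593.827880859375, 26.929981231689453), (168.95770263671875, 89.50942993164062), 9.591716766357422)
```

Call:
send_rows([
  [0, 0, 1, 0, -0.05, 0.8, 0.5],
  [0, 0, 1.88, 0, -0.05, 1.6, 0.5],
  [0, 0, 1.88, 0, -0.05, 2.4, 0.5],
  [0, 0, 1.88, 0, -0.05, 3.2, 0.5],
  [0, 0, 1.88, 0, -0.05, 4.0, 0.5],
  [0, 0, 1.88, 0, -0.05, 4.6, 0.5],
  [0, 0, 1.88, 0, -0.05, 5.1, 0.5],
  [0, 0, 1.88, 0, -0.05, 5.5, 0.5],
  [0, 0, 1.88, 0, -0.05, 5.74, 0.5],
  [0, 0, 1.88, 0, -0.05, 5.74, 0.5],
  [0, 0, 1.88, 0, -0.05, 5.74, 0.5],
  [0, 0, 1.88, 0, -0.05, 5.74, 0.0],
  [0, 0, 1.88, 0, -0.05, 5.74, 0.0],
  [0, 0, 1.88, 0, -0.05, 5.74, 0.0],
  [0, 0, 1.88, 0, -0.05, 5.74, 0.0],
  [0, 0, 1.88, 0, -0.05, 5.74, 0.0],
  [0, 0, 1.88, 0, -0.05, 5.74, 0.0],
  [0, 0, 1.88, 0, -0.05, 5.74, 0.0],
])

```text
time_s: 3.2
position: [0.5375, -0.1678, 0.0507]
tcp_rot: [[0.994, -0.11, 0.0], [-0.11, -0.994, -0.0], [0.001, 0.0, -1.0]]
force: [-0.1, -0.3, 2.7]
opening: 0.158
grasp_force: 30.0
```

Call:
send_rows([
  [0, 0, 0, 0, 0, -0.5, 0],
  [0, 0, 0, 0, 0, -1.2, 0],
  [0, 0, 0, 0, 0, -2.0, 0],
  [0, 0, 0, 0, 0, -3.0, 0],
  [0, 0, 0, 0, 0, -3.0, 0],
  [0, 0, 0, -0.5, -1, -3, 0],
  [0, 0, 0, -0.8, -2, -3, 0],
  [0, 0, 0, -1.1, -3, -3, 0],
  [0, 0, 0, -1.4, -4, -3, 0],
  [0, 0, 0, -1.7, -5, -3, 0],
  [0, 0, 0, -1.9, -6, -3, 0],
  [0, 0, 0, -1.97, -6.42, -3, 0],
  [0, 0, 0, -1.97, -6.42, -3, 0],
  [0, 0, 0, -1.97, -6.42, -3, 0],
  [0, 0, 0, -1.97, -6.42, -3, 0],
])

```text
time_s: 4.45
position: [0.4999, 0.0296, 0.14]
tcp_rot: [[0.994, -0.11, -0.0], [-0.11, -0.994, -0.0], [-0.0, 0.0, -1.0]]
force: [0.4, 0.6, -1.5]
opening: 0.16
grasp_force: 30.0
```

Run:
```python
from h import *
s=read_state();print(s["position"],s["opening"],s["grasp_force"],s["force"])
d=cap("wrist");save(d,"w2.pkl");im=d["image"]
p=proj(d,[[.5895,.0325,.064]])[0];print(p,proj(d,[s["position"]]))
x,y=p.round().astype(int);y0=max(y-45,0);x0=x-60;print(x0,y0)
B=cv2.resize(im[y0:y0+90,x0:x0+120],None,fx=5,fy=5,interpolation=2)
cv2.imwrite("pics/c4.png",np.vstack([B]));cv2.imwrite("pics/w2.png",im)
```

```text
[0.49987168 0.02959244 0.13997929] 0.16046329612785604 29.97488558292389 [ 0.41516533  0.61709401 -1.54822332]
[299.6359473   92.45991309] [[322.4443916  298.73425776]]
240 47
```

View pics/w2.png

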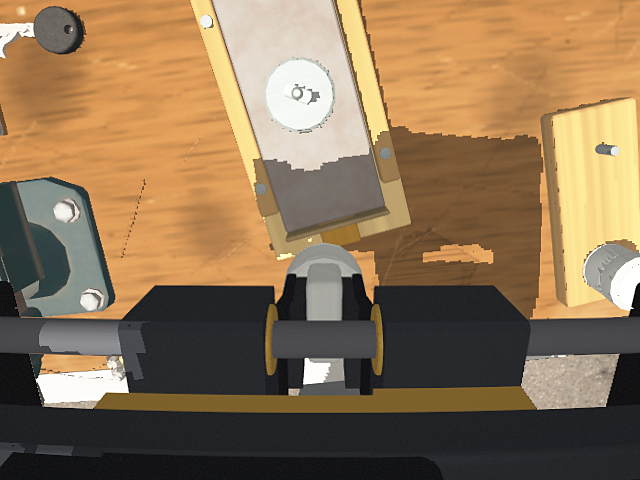

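View pics/c4.png

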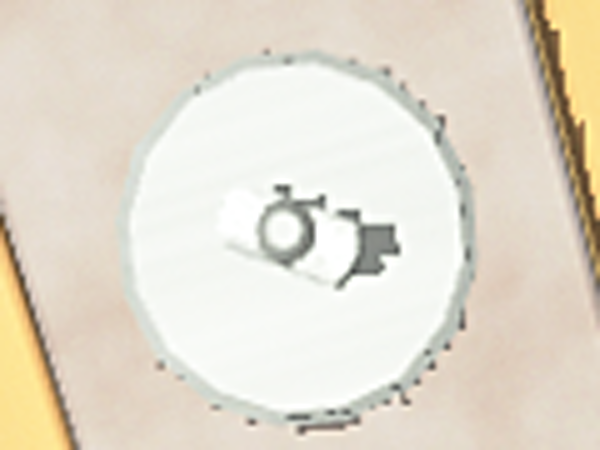

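The knob is held squarely in the fingers. The spindle nose is at (297,93) and its flats run right and down, with the plate concentric around it. Now I'll compute the axis, flat angle and jig yaw.

Run:
```python
from h import *
d=load("w2.pkl");im=d["image"];b,g,r=[im[...,i].astype(int) for i in range(3)]
C=lambda p:[(240-.4+x/5,47-.4+y/5) for x,y in p]
print("nose",onz(d,C([(286,232)]),.069))
for z,e in((.064,[(226,243),(338,286)]),(.064,[(232,190),(355,222)])):
    q=onz(d,C(e),z);print("edge",np.degrees(np.arctan2(*(q[0]-q[1])[1::-1])),np.linalg.norm(q[1]-q[0])*1000)
q=onz(d,C([(222,215),(348,262)]),.064);print("mid",q.mean(0),np.degrees(np.arctan2(*(q[0]-q[1])[1::-1])))
m=((g>210)&(abs(r-b)<25)).astype(np.uint8);m[:, :255]=0;m[:,345:]=0;m[150:]=0
c=max(cv2.findContours(m,0,1)[0],key=cv2.contourArea);P=onz(d,cv2.convexHull(c).reshape(-1,2),.047)
(x,y),rad=cv2.minEnclosingCircle((P[:,:2]).astype(np.float32));print("plate",x,y,rad,P[:,:2].min(0)/2+P[:,:2].max(0)/2,np.ptp(P[:,:2],0))
# case edges, row by row: saturation low
S=cv2.cvtColor(im,cv2.COLOR_BGR2HSV)[...,1]
L=[];R=[]
for v in range(5,150,5):
    u=np.where((S[v,200:400]<60))[0]+200
    L.append((u.min(),v));R.append((u.max(),v))
for n,l in(("L",L),("R",R)):
    Q=onz(d,l,.042);vx,vy,x0,y0=cv2.fitLine(Q[:,:2].astype(np.float32),cv2.DIST_HUBER,0,.001,.001).ravel();print(n,np.degrees(np.arctan2(vy,vx))%180,x0,y0, l[::7])
    print(" axis dist to plate mm", 1000*((x-x0)*-vy+(y-y0)*vx))
# brass front edge end: jig x check via wood lower edge
```

```text
nose [[0.58909419 0.03381819 0.069     ]]
edge 63.11251899496517 13.24201868503055
edge 69.46138256820502 13.987993783278549
mid [0.58871382 0.03428076 0.064     ] 63.69007841665984
plate 0.5898758172988892 0.03678794205188751 0.0381978340446949 [0.5893751  0.03729037] [0.06753385 0.04582463]
L 9.855432 0.5975825 0.06929687 [(np.int64(213), 5), (np.int64(225), 40), (np.int64(236), 75), (np.int64(247), 110), (np.int64(258), 145)]
 axis dist to plate mm -30.710081
R 9.642143 0.59696645 0.0014734992 [(np.int64(333), 5), (np.int64(342), 40), (np.int64(351), 75), (np.int64(360), 110), (np.int64(369), 145)]
 axis dist to plate mm 36.003197
```

Call:
send_rows([
  [0, 0, -1.4, 0.5, -0.1, 0, 0],
  [0, 0, -2.8, 1, -0.2, 0, 0],
  [0, 0, -4.2, 1.5, -0.3, 0, 0],
  [0, 0, -5.6, 2, -0.4, 0, 0],
  [0, 0, -7, 2.5, -0.5, 0, 0],
  [0, 0, -8.4, 2.94, -0.5, 0, 0],
  [0, 0, -9.8, 2.94, -0.5, 0, 0],
  [0, 0, -11.2, 2.94, -0.5, 0, 0],
  [0, 0, -12.6, 2.94, -0.5, 0, 0],
  [0, 0, -14, 2.94, -0.5, 0, 0],
  [0, 0, -14.06, 2.94, -0.5, 0.3, 0],
  [0, 0, -14.06, 2.94, -0.5, 0.7, 0],
  [0, 0, -14.06, 2.94, -0.5, 1.0, 0],
  [0, 0, -14.06, 2.94, -0.5, 1.0, 0],
  [0, 0, -14.06, 2.94, -0.5, 1.0, 0],
  [0, 0, -14.06, 2.94, -0.5, 1.0, 0],
])

```text
time_s: 5.83
position: [0.5893, 0.035, 0.1103]
tcp_rot: [[0.44, 0.898, 0.0], [0.898, -0.44, 0.0], [0.0, 0.0, -1.0]]
force: [-0.4, 0.5, -1.4]
opening: 0.161
grasp_force: 30.0
```

Run:
```python
from h import *
s=read_state();print(s["position"],s["opening"],s["force"],s["moment"],s["joint_positions"].round(1))
A=[]
for n in("side","scene"):
    d=cap(n);save(d,n+"2.pkl");p=proj(d,[[.589,.034,.075]])[0].round().astype(int);print(n,p)
    A.append(cv2.resize(d["image"][p[1]-35:p[1]+35,p[0]-40:p[0]+40],None,fx=5,fy=5,interpolation=2))
cv2.imwrite("pics/c5.png",np.hstack(A))
```

```text
[0.58929856 0.03501931 0.11026007] 0.16097989342681387 [-0.43519057  0.52906303 -1.38126431] [-0.01327498 -0.06389085 -0.02111432] [-7.4 36.  92.7  0.  51.2 18.7]
side [338 230]
scene [315 253]
```

View pics/c5.png

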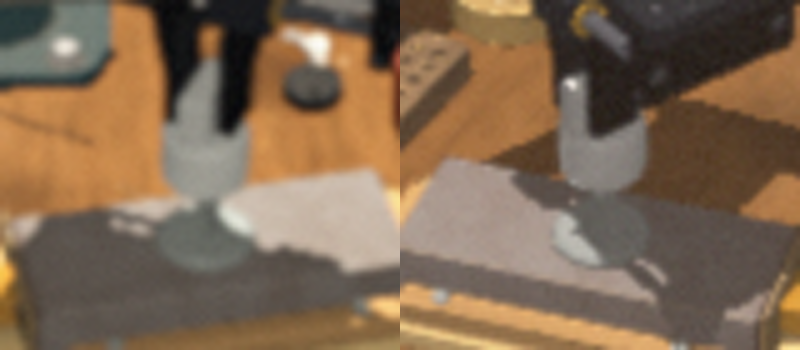

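Both views show the knob centred above the spindle to within a pixel. I'll lower it slowly.

Call:
send_rows([
  [0, 0, 0, 0, 0, 0.2, 0],
  [0, 0, 0, 0, 0, 0.4, 0],
  [0, 0, 0, 0, 0, 0.55, 0],
  [0, 0, 0, 0, 0, 0.65, 0],
  [0, 0, 0, 0, 0, 0.72, 0],
  [0, 0, 0, 0, 0, 0.77, 0],
  [0, 0, 0, 0, 0, 0.8, 0],
  [0, 0, 0, 0, 0, 0.83, 0],
  [0, 0, 0, 0, 0, 0.86, 0],
  [0, 0, 0, 0, 0, 0.86, 0],
])

```text
time_s: 6.77
position: [0.5895, 0.0355, 0.0847]
tcp_rot: [[0.439, 0.899, 0.001], [0.899, -0.439, 0.0], [0.001, 0.001, -1.0]]
force: [1.5, 1.8, -1.7]
opening: 0.159
grasp_force: 30.0
```

Call:
send_rows([
  [0, 0, 0, 0, 0, 0.05, 0],
  [0, 0, 0, 0, 0, 0.1, 0],
  [0, 0, 0, 0, 0, 0.14, 0],
  [0, 0, 0, 0, 0, 0.17, 0],
  [0, 0, 0, 0, 0, 0.2, 0],
  [0, 0, 0, 0, 0, 0.22, 0],
  [0, 0, 0, 0, 0, 0.22, 0],
])

```text
time_s: 7.35
position: [0.5894, 0.0355, 0.0779]
tcp_rot: [[0.439, 0.899, 0.001], [0.899, -0.439, 0.0], [0.001, 0.001, -1.0]]
force: [3.1, 4.1, -0.8]
opening: 0.158
grasp_force: 30.0
```

Run:
```python
from h import *
a=load("scene.pkl");b=load("side.pkl")
for z in(0,.06,.1,.14): print(z,"vise near-lock side: side-view jaw top",onz(b,[[278,182],[322,182],[278,207],[320,207]],z)[:,:2].round(3).tolist(),"scene",onz(a,[[270,300],[295,303],[325,340],[265,325]],z)[:,:2].round(3).tolist())
```

```text
0 vise near-lock side: side-view jaw top [[0.446, 0.35], [0.568, 0.344], [0.45, 0.231], [0.557, 0.225]] scene [[0.643, 0.139], [0.59, 0.122], [0.484, 0.185], [0.612, 0.206]]
0.06 vise near-lock side: side-view jaw top [[0.453, 0.255], [0.564, 0.25], [0.456, 0.147], [0.554, 0.142]] scene [[0.605, 0.19], [0.557, 0.174], [0.459, 0.232], [0.577, 0.252]]
0.1 vise near-lock side: side-view jaw top [[0.457, 0.193], [0.561, 0.187], [0.46, 0.091], [0.552, 0.086]] scene [[0.58, 0.223], [0.534, 0.209], [0.441, 0.264], [0.553, 0.282]]
0.14 vise near-lock side: side-view jaw top [[0.461, 0.13], [0.559, 0.125], [0.464, 0.035], [0.551, 0.03]] scene [[0.554, 0.257], [0.511, 0.243], [0.424, 0.295], [0.529, 0.312]]
```

Call:
send_rows([
  [0, 0, 0, 0.02, 0, 0.03, 0],
  [0, 0, 0, 0.02, 0, 0.04, 0],
])

```text
time_s: 7.52
position: [0.5896, 0.0356, 0.0776]
tcp_rot: [[0.438, 0.899, 0.0], [0.899, -0.438, -0.001], [-0.0, 0.001, -1.0]]
force: [0.2, 1.9, 7.8]
opening: 0.159
grasp_force: 30.0
```

The knob is home: underside at about 47 mm, with 8 N of seating reaction, and the wing about 54° out of line. Turning clockwise.

Call:
send_rows([
  [0, 0, 0, 0, 0, -0.02, 0],
  [0, 0, 0.5, 0, 0, -0.02, 0],
  [0, 0, 1.1, 0, 0, -0.02, 0],
  [0, 0, 1.7, 0, 0, -0.02, 0],
  [0, 0, 2.3, 0, 0, -0.02, 0],
  [0, 0, 2.9, 0, 0, -0.02, 0],
  [0, 0, 3.5, 0, 0, -0.02, 0],
  [0, 0, 4.1, 0, 0, -0.02, 0],
  [0, 0, 4.7, 0, 0, -0.02, 0],
  [0, 0, 5.3, 0, 0, -0.02, 0],
  [0, 0, 5.9, 0, 0, -0.02, 0],
  [0, 0, 6.5, 0, 0, -0.02, 0],
  [0, 0, 7.1, 0, 0, -0.02, 0],
  [0, 0, 7.7, 0, 0, -0.02, 0],
  [0, 0, 8.3, 0, 0, -0.02, 0],
  [0, 0, 8.9, 0, 0, -0.02, 0],
  [0, 0, 9.5, 0, 0, -0.02, 0],
  [0, 0, 10.1, 0, 0, -0.02, 0],
  [0, 0, 10.7, 0, 0, -0.02, 0],
  [0, 0, 10.7, 0, 0, -0.02, 0],
])

```text
time_s: 9.18
position: [0.5901, 0.0349, 0.0777]
tcp_rot: [[0.983, 0.182, 0.002], [0.182, -0.983, -0.002], [0.001, 0.002, -1.0]]
force: [1.8, 0.3, 1.6]
opening: 0.158
grasp_force: 30.0
```

```bash
python3 -c "
from h import *
s=read_state();R=s['tcp_rot'];print(s['moment'],s['position'],np.degrees(np.arctan2(R[1,0],R[0,0])),s['force'])"
```

```text
[ 0.03039293 -0.40500317  0.17122681] [0.59005449 0.03490868 0.07770674] 10.511358012022564 [1.80854384 0.30134318 1.63044832]
```

Call:
send_rows([
  [0, 0, 0.3, 0, 0, 0, 0],
  [0, 0, 0.3, 0, 0, 0, 0],
  [0, 0, 0.3, 0, 0, 0, 0.2],
  [0, 0, 0.3, 0, 0, 0, 0.35],
  [0, 0, 0.3, 0, 0, 0, 0.5],
  [0, 0, 0.3, 0, 0, 0, 0.5],
  [0, 0, 0.3, 0, 0, 0, 0.5],
  [0, 0, 0.3, 0, 0, -0.3, 0.5],
  [0, 0, 0.3, 0, 0, -0.8, 0.5],
  [0, 0, 0.3, 0, 0, -1.6, 0.5],
  [0, 0, 0.3, -0.8, 0, -2.6, 0.5],
  [0, 0, 0.3, -1.8, 0, -3.4, 0.5],
  [0, 0, 0.3, -2.5, 0, -3.4, 0.5],
  [0, 0, 0.3, -2.5, 0, -3.4, 0.5],
  [0, 0, 0.3, -2.5, 0, -3.4, 0.5],
])

```text
time_s: 10.43
position: [0.5151, 0.0222, 0.1804]
tcp_rot: [[0.988, 0.156, 0.001], [0.156, -0.988, -0.0], [0.001, 0.0, -1.0]]
force: [-0.7, -0.1, -0.2]
opening: 0.505
grasp_force: 0.0
```

Run:
```python
from h import *
s=read_state();print(s["position"],s["force"])
d=cap("wrist");save(d,"w3.pkl");p=proj(d,[[.589,.0345,.09]])[0].round().astype(int);print(p)
y0=max(0,p[1]-70);x0=p[0]-90;print(x0,y0)
w=cv2.resize(d["image"][y0:y0+140,x0:x0+180],None,fx=3,fy=3)
e=cap("side");save(e,"s3.pkl");q=proj(e,[[.589,.034,.06]])[0].round().astype(int)
t=cv2.resize(e["image"][q[1]-40:q[1]+40,q[0]-25:q[0]+25],(262,420))
cv2.imwrite("pics/c6.png",np.hstack([w,t]))
```

```text
[0.5151193  0.02222775 0.18037524] [-0.70998263 -0.13218015 -0.23938141]
[322 118]
232 48
```

View pics/c6.png

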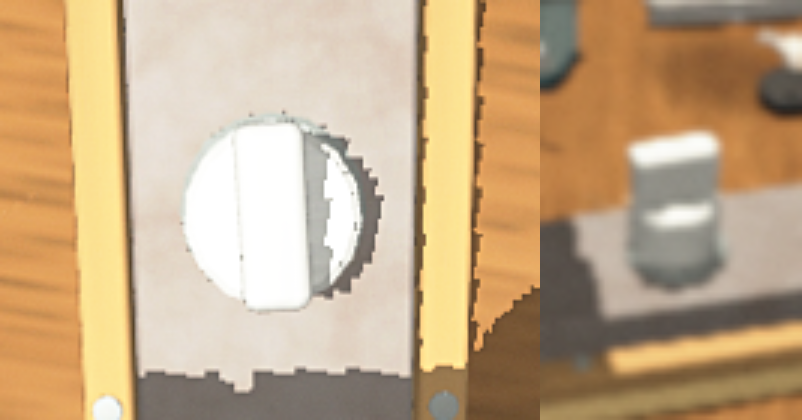

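The knob stands upright on the plate with its wing parallel to the case edges to within about 2°, and the gripper is clear. Handing in.

```bash
python3 -c "
from h import *
print(bot.hand_in())"
```

```text
the job is handed in; nothing more can be done
None
```

The wing knob is fully home on the spindle with its wing in line with the lock to within about 2°; I let go and handed the job in at about 10.5 s, but no verdict was returned, and I did not check the bolt itself in a picture.

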